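Tug the tilting scrap bin, free its catch if caught, and hold it tipped open

ROBOT

A 7-joint arm with a two-finger parallel gripper is mounted at the origin on the work surface. World frame = base frame: x ahead of the robot, y to its left, z up, the work surface at z = 0. Lengths are in m, angles in degrees, forces in N, time in s.
With the tool pointing down it reaches from about 0.425 to 0.875 m from the base axis. Payload 4.7 kg.
Tool frame: the origin (TCP) lies on the mounting face of the last link; the fingertips stand 182 mm ahead of it and the grasp point (between the pads) lies env.grip_depth ahead of it (env.grip_depth is the distance from the TCP to the grasp point, in m); x points along the fingers, y is the direction in which the jaws open and shut, and the axes are right-handed (so a half turn about x gives the same grasp; the last joint's range is limited). The gripper opens to 87 mm and grips with 3 to 60 N. Pads are 19 mm wide; open, the fingers measure 117 mm over their backs; the gripper's body (75 mm by 190 mm) begins 51 mm behind the grasp point.
Start: joints at [-75.281, 18.392, -4.016, 83.108, 1.295, 78.541, -3.26], TCP at [0.156, 0.631, 0.405] pointing down, gripper open.
Joint ranges: [-163.93, 163.93], [-17.29, 119.83], [-79.2, 71.16], [3.27, 140.29], [-89.18, 269.18], [5.43, 117.66], [-154.24, 154.24]. Speed limits (degrees/s): [147.25, 147.25, 180, 180, 180, 180, 180].

INTERFACE

Orientations are given as [roll, pitch, yaw] about the fixed x, y, z axes, in that order (R = Rz(yaw) Ry(pitch) Rx(roll)).
In Python, from cell import sensors, viewer, env gives the robot as it stands.
- The arm moves only by the tool carry_out, never from a script. Its argument "moves" is a list of rows, each a list of 4 numbers: the shift along the world's x, y, z in cm, then the turn about the world's z in rad. In form: [[tx, ty, tz, spin], ...]. A call has 1 to 12 rows; each row shifts and turns the pose as measured when the row begins; what a row does not reach is not made up. A row lasts 1/10 s, in which the tool goes at most 50 mm and 8.59 degrees, less where a joint would pass 70% of its speed; a pose out of reach is approached as far as the arm can. A call with a gripper value outside its range is refused whole. "hand" is the finger opening in cm, from 0 to 8.7, set as the call begins (left out, the last holds). The fingers move at their own pace and stop on an object; "force" is the grip in N (left out, the last holds). Time passes only in rows, so rows that do not move let the fingers close. It gives the time, the measured TCP pose, the force and the opening at its end, in the units of the state.
- sensors.get_obs(): the state, without advancing time (a new reading comes with each control period).
- viewer.read_camera(name): name is "side" or "top"; returns the picture (420x560x3 uint8, red, green, blue); there is no depth.
- viewer.camera_model(name): a dict with "K" (3x3 intrinsics, pixels), "extrinsics" (4x4, takes a point from world to camera coordinates). Camera axes: x right, y down, z forward; pixel columns grow to the right and rows downward; lengths in m; the calibration is good to about 2 mm. A picture is of the moment at which its call begins. camera_model takes no time and is no camera call.
- env.sign_off(): hands the job in, once; it reports no verdict.
The state is a dict: "time_s": time; "qpos": joint angles; "joint_velocities": joint speeds; "effort": joint torques, N m; "tool_pos": TCP position; "tool_rot": TCP orientation; "force": force on the tool from outside, world axes, zero at the start; "wrist_torque": the same for the moment, N m; "grip_width": finger opening in m.
Only numpy, scipy, OpenCV 4.12 (cv2) and the standard library are available. Lean on these libraries where they do the work, as an engineer would, in place of code of your own. Each camera call takes 0.05 s, during which the arm holds its last target. There are 200 camera calls.

TASK

Hold the tin scrap bin tipped open for me. Its catch sticks and you cannot see whether it is caught, so before you touch the catch slide, give the bin's rail handle a gentle tug towards the bin's front: if it gives, leave the slide alone; if it is caught, do not wrench it but push the slide all the way to the other end of its slot first. Then tip the bin well forward by its handle, at least two thirds of its swing, and finish still holding it there with the gripper, leaving the small parts lying around undisturbed.

Things in the scene. Friction and masses are not known exactly. Their poses are not given: they have to be found in the camera images.
- stand: Fixed pine stand that carries the bin: 165 mm deep (x), 194 mm wide (y), cheeks 100 mm and back board 127 mm high. Origin on the work surface under the middle of its front edge; x points from the front to the back board, y along the bin's width, z up. Its front is roughly towards the robot (yaw up to 0.35 either way)
- bin_pivot (a point): Middle of the bin's pivot axis (along the stand's y), fixed on the stand: 10 mm behind the stand's origin, 20 mm above the work surface. The bin tips about it with its top coming forward, to the stand's -x
- bin_joint (a joint): Tilt of the tin bin (90 mm deep, 160 mm wide, rim 120 mm above the work surface), rad: 0 shut, 0.62 the stop. Its weight (about 0.6 kg) and a light spring shut it when let go; a free bin needs some 2 to 8 N at the handle; a tug of about 12 N tells. A caught bin gives about 0.03 rad, then holds fast
- rail (a point): The bin's rail handle: round steel bar 12 mm thick, 100 mm long along the stand's y, on a thin post at each end, above the front rim, 34 mm clear under it. Origin mid-bar: shut, 160 mm above the work surface, 12 mm behind the stand's origin, 140 mm above the pivot axis. Turns with the bin. Can be pinched from above, fingers closing along the stand's x; the bar may turn in them
- slide_joint (a joint): Catch slide along its slot, m: 0 (stand's -y end) to 0.040 (+y end). Starts within 2 mm of 0, stays where left, rubs with about 2 N. What it works on is hidden in the case: in some starts the bin is caught with the slide at 0 and free with it at 0.040, in others it is already free (and may be caught at 0.040)
- slide_tab (a point): Middle of the slide's upright steel thumb tab, 12 mm (x) by 18 mm (y), 40 mm high, standing out of the slotted flat case at the bin's rear; moves along the stand's y and rides on the bin. Shut, this point is 148 mm above the work surface, 106 mm behind the bar; tab top 168 mm, case top 122 mm above the work surface
- type_bar: Bent flat steel type bar, about 95 mm long, 5 mm thick, lying beside the stand; leave alone
- key_cap: Cracked round black key cap, 17 mm wide, 10 mm high, lying beside the stand; leave alone
- pinion: Brass carriage pinion, 31 mm wide, 16 mm high, lying beside the stand; leave alone
- bin: The tin bin itself, on the stand. Origin at the middle of its pivot axis; axes as the stand's when shut, turning with it
- slide: The catch slide itself, on the bin's rear. Origin at the middle of its thumb tab

How it is judged (in metres and radians):
On the way, in this order (a step that is already met when the one before it is completed fails the run):
1. with the slide not yet moved, the bin is tugged: it strains on its catch (over 1 N) or tips more than 0.08 rad (value of joint slide_joint below 0.01 m and (contact force between slide and lip_c0 above 1 N or value of joint bin_joint above 0.08 rad)), for 0.02 s.
2. the bin is tipped open, past 0.36 rad (value of joint bin_joint above 0.36 rad), for 0.2 s.
At the end, for the whole second after the job is handed in: The bin is tipped open past 0.36 rad and still (under 0.1 rad/s), held by the gripper's fingers on it and not hung on its catch (value of joint bin_joint above 0.36 rad and contact force between the fingers and bin above 0.5 N and velocity of joint bin_joint between -0.1 and 0.1 rad/s and contact force between slide and lip_c0 below 0.5 N); the arm keeps its last pose, push and grip.
It fails at once if the caught catch is wrenched with more than 40 N (contact force between slide and lip_c0 above 40 N).
It fails at once if a small part beside the stand is shifted more than 20 mm (distance of any of type_bar, key_cap, pinion from where it was at the start of the episode above 0.02 m).
It fails at once if the slide is moved although the bin was free (value of joint slide_joint above 0.012 m and y of lip_c0 in the frame of stand above 0.0015 m).
It also fails if it takes over 58 s, if anything falls off the work surface, if the arm or the gripper's body presses on something with over 40 N, if the wrist force passes 120 N, or if a joint passes its speed limit or range.

## Working session

There is one attempt and no reset: what is moved stays moved. The work goes in short steps, Python scripts to look and compute and a tool call to move; the robot and the scene stay as the last step left them, time stands still between calls to the robot, and variables do not carry over. Pictures are saved under pics/ and viewed, about 8 in all and at most 12, crops included, and the job is handed in when it is done.

Besides the shell and the picture viewer there is one more tool, called after "Request:" as name(argument=value, ...) on one line, values as JSON. carry_out: Moves the arm, as the interface text tells. Its arguments: {"type":"object","properties":{"moves":{"type":"array"},"hand":{"type":"number"},"force":{"type":"number"}},"required":["moves"]}

```bash
mkdir -p pics; python3 - <<'E'
from cell import sensors, viewer, env
import cv2, numpy as np
for n in("side","top"):
    cv2.imwrite(f"pics/{n}0.png",viewer.read_camera(n)[:,:,::-1])
    m=viewer.camera_model(n);print(n,np.round(m["K"],1).tolist(),np.round(m["extrinsics"],4).tolist())
print(sensors.get_obs(),env.grip_depth)
E
```

```text
side [[397.6, 0.0, 274.6], [0.0, 397.6, 205.8], [0.0, 0.0, 1.0]] [[0.8593, -0.5112, -0.0188, -0.447], [-0.4089, -0.6643, -0.6257, 0.3104], [0.3074, 0.5453, -0.7798, 0.6169], [0.0, 0.0, 0.0, 1.0]]
top [[439.1, 0.0, 274.8], [0.0, 439.1, 203.0], [0.0, 0.0, 1.0]] [[0.0194, -0.999, 0.0397, 0.0058], [-0.9858, -0.0257, -0.1658, 0.571], [0.1667, -0.0359, -0.9854, 0.7733], [0.0, 0.0, 0.0, 1.0]]
{'time_s': 0.1, 'qpos': array([-75.28028091,  18.43422061,  -4.01436964,  83.16868479,
         1.2949649 ,  78.54016267,  -3.25813972]), 'joint_velocities': array([-0.05011699, -0.10761623, -0.05517979, -0.08002034,  0.02185448,
        0.0151721 , -0.02994027]), 'effort': array([-6.92247590e-05, -4.92568839e+01, -4.05399352e-01, -3.13397169e+01,
       -6.40475401e-02,  3.95392010e-02,  5.67609447e-05]), 'tool_pos': array([0.15627628, 0.63074275, 0.40377039]), 'tool_rot': array([ -86.60717597,   89.90198483, -100.5165327 ]), 'force': array([0.47954406, 0.30907627, 0.09516826]), 'wrist_torque': array([-0.01212979, -0.01693172, -0.02416015]), 'grip_width': 0.08690174638031407} 0.1635
```

View pics/top0.png

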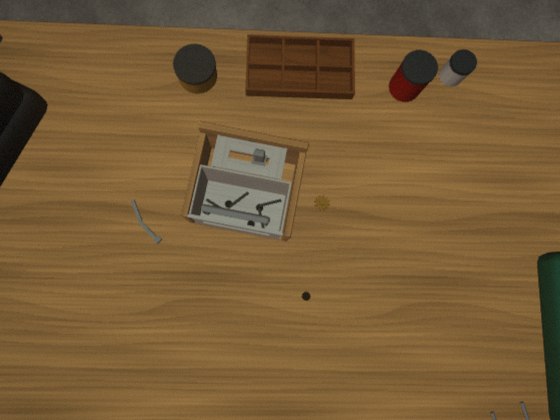

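View pics/side0.png

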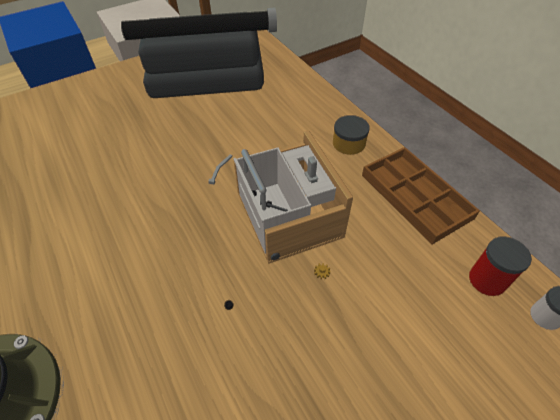

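The top view shows the bar from about (203,209) to (268,220) and the tab at (259,156), at the slot's right (-y) end. The type bar is at (146,222), the pinion at (322,202) and the key cap at (306,296).

```bash
cat > h.py <<'E'
from cell import sensors, viewer, env
import cv2, numpy as np
def ray(n,uv,z):
    m=viewer.camera_model(n);E=m["extrinsics"];R=E[:3,:3];c=-R.T@E[:3,3]
    d=R.T@np.linalg.inv(m["K"])@[*uv,1];return c+d*(z-c[2])/d[2]
def proj(n,p):
    m=viewer.camera_model(n);E=m["extrinsics"];q=m["K"]@(E[:3,:3]@p+E[:3,3]);return q[:2]/q[2]
E
python3 - <<'E'
from h import *
def tri(a,b):
    A=[];B=[]
    for n,uv in(("top",a),("side",b)):
        p=ray(n,uv,0.);q=ray(n,uv,.3);d=(q-p)/np.linalg.norm(q-p);P=np.eye(3)-np.outer(d,d);A.append(P);B.append(P@p)
    return np.linalg.lstsq(np.vstack(A),np.hstack(B),rcond=None)[0]
L=ray("top",(203,209),.16);R=ray("top",(268,220),.16)
print("bar",L,R,np.linalg.norm(L-R))
d=L-R;yaw=np.arctan2(-d[0],d[1]);print("yaw",yaw)
mid=(L+R)/2;ex=np.array([np.cos(yaw),np.sin(yaw),0]);ey=np.array([-np.sin(yaw),np.cos(yaw),0])
print("mid",mid,"tri",tri((203,209),(244,152)),tri((268,220),(263,188)))
t=ray("top",(259,151),.168);print("tab",t,(t-mid)@ex,(t-mid)@ey)
for k,uv in dict(type=(146,222),pin=(322,202),key=(306,296)).items():
    p=ray("top",uv,.005);print(k,p,(p-mid)@ex,(p-mid)@ey)
for n,(u,v,w,h) in dict(top=(170,110,150,140),side=(220,125,150,140)).items():
    im=cv2.imread(f"pics/{n}0.png")[v:v+h,u:u+w]
    cv2.imwrite(f"pics/{n}c.png",cv2.convertScaleAbs(cv2.resize(im,None,fx=4,fy=4,interpolation=2),alpha=1.6))
E
```

```text
bar [0.53898488 0.13725673 0.16      ] [0.52384804 0.03317613 0.16      ] 0.10517554625517005
yaw -0.1444213248818244
mid [0.53141646 0.08521643 0.16      ] tri [0.53958774 0.13771631 0.15629629] [0.52216254 0.03358712 0.16705337]
tab [0.63512234 0.05041045 0.168     ] 0.107635508029677 -0.019518291235986987
type [0.53419743 0.26528621 0.005     ] -0.023163591049712554 0.17859537784639526
pin [ 0.58231975 -0.07615569  0.005     ] 0.07359800261420674 -0.15236613676189634
key [ 0.39977061 -0.04578452  0.005     ] -0.11142169567130374 -0.14858359170840021
```

View pics/topc.png

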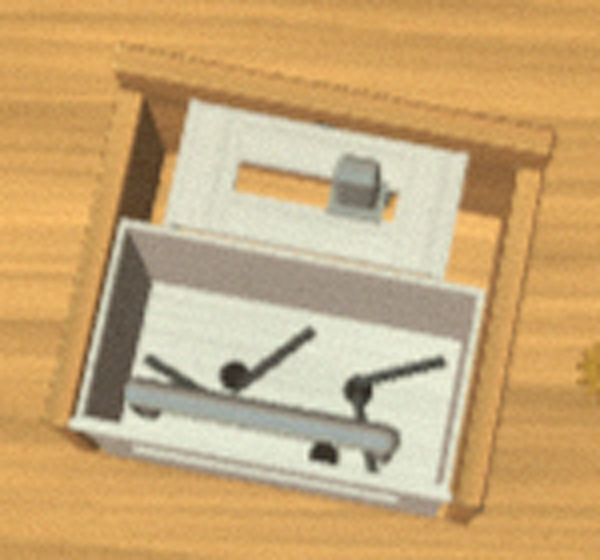

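The crop shows bar ends at about (202.5,208) and (268.8,220). That makes the yaw about -0.16 and puts the bar middle at (0.531, 0.085). The bar length and the 106 mm tab offset agree with the given sizes. I'll move above the bar.

Request:
carry_out(moves=[[2.7,-3.9,0,-0.105],[2.7,-3.9,0,-0.105],[2.7,-3.9,0,-0.105],[2.7,-3.9,0,-0.105],[2.7,-3.9,0,-0.105],[2.7,-3.9,0,-0.105],[2.7,-3.9,0,-0.105],[2.7,-3.9,0,-0.105],[2.7,-3.9,0,-0.105],[2.7,-3.9,0,-0.105],[2.7,-3.9,0,-0.105],[2.7,-3.9,0,-0.105]], hand=6, force=30)

```text
time_s: 1.3
tool_pos: [0.4805, 0.1467, 0.3971]
tool_rot: [-122.4, 89.4, 149.5]
force: [0.8, 1.0, -0.4]
grip_width: 0.0599
```

Request:
carry_out(moves=[[1.7,-2.0,0.1,-0.06],[1.7,-2.0,0.1,-0.06],[1.4,-2.0,0.1,-0.06],[0,0,0,0],[0,0,0,0]])

```text
time_s: 1.8
tool_pos: [0.5324, 0.075, 0.3991]
tool_rot: [-101.0, 89.5, 159.1]
force: [-0.3, 0.8, -0.2]
grip_width: 0.0601
```

```bash
python3 - <<'E'
from h import *
o=sensors.get_obs();print(o["tool_pos"],o["tool_rot"],o["grip_width"])
a=cv2.resize(viewer.read_camera("top")[100:260,150:350,::-1],None,fx=2,fy=2)
b=cv2.resize(viewer.read_camera("side")[80:240,180:380,::-1],None,fx=2,fy=2)
cv2.imwrite("pics/a1.png",cv2.convertScaleAbs(np.hstack([a,b]),alpha=1.4))
E
```

```text
[0.53240521 0.07502371 0.39910288] [-101.04016337   89.48458318  159.09989135] 0.06006583126392498
```

View pics/a1.png

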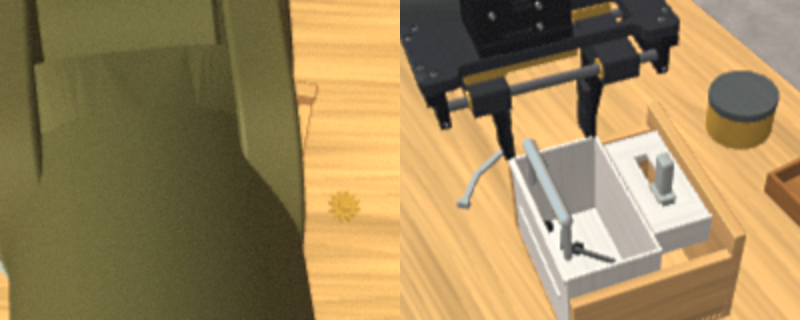

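The side view shows the fingers straddling the bar, with the tab at the near (-y) end. Next I descend and pinch the bar near the fingertips, so the gripper body stays clear of the tab when the bin tips.

Request:
carry_out(moves=[[0,1.0,0,0],[0,0,-2.3,0],[0,0,-2.3,0],[0,0,-2.2,0],[0,0,0,0]])

```text
time_s: 2.4
tool_pos: [0.53, 0.0952, 0.3301]
tool_rot: [-130.4, 89.4, 130.6]
force: [-0.5, -0.5, 0.9]
grip_width: 0.06
```

Request:
carry_out(moves=[[0,0,0,0],[0,0,0,0],[0,0,0,0],[0,0,0,0],[0,0,0,0],[0,0,0,0]], hand=0, force=20)

```text
time_s: 3.0
tool_pos: [0.5308, 0.0983, 0.3347]
tool_rot: [-164.8, 89.3, 96.4]
force: [-0.5, 0.6, 0.3]
grip_width: 0.0199
```

Request:
carry_out(moves=[[0,-0.4,-0.2,0],[0,-0.4,-0.1,0],[0,0,0,0]])

```text
time_s: 3.3
tool_pos: [0.5323, 0.0936, 0.3336]
tool_rot: [172.3, 88.8, 73.7]
force: [-0.5, -2.4, -0.7]
grip_width: 0.011
```

Gripped: the width matches the 12 mm bar. Now the gentle tug towards the front.

Request:
carry_out(moves=[[-0.3,0.05,0,0]])

```text
time_s: 3.4
tool_pos: [0.5297, 0.0939, 0.3336]
tool_rot: [168.8, 88.8, 70.1]
force: [2.3, 0.8, -1.5]
grip_width: 0.0112
```

Request:
carry_out(moves=[[-0.3,0.05,0,0]])

```text
time_s: 3.5
tool_pos: [0.5269, 0.0943, 0.3336]
tool_rot: [165.0, 88.7, 66.3]
force: [3.6, 1.6, -2.2]
grip_width: 0.0116
```

Request:
carry_out(moves=[[-0.3,0.05,0,0]])

```text
time_s: 3.6
tool_pos: [0.524, 0.0947, 0.3335]
tool_rot: [161.6, 88.7, 62.8]
force: [4.4, 1.6, -2.6]
grip_width: 0.0108
```

Request:
carry_out(moves=[[-0.3,0.05,0,0]])

```text
time_s: 3.7
tool_pos: [0.521, 0.0952, 0.3335]
tool_rot: [158.8, 88.7, 60.0]
force: [3.9, 0.9, -3.3]
grip_width: 0.0111
```

Request:
carry_out(moves=[[-0.3,0.05,0,0]])

```text
time_s: 3.8
tool_pos: [0.5179, 0.0957, 0.3334]
tool_rot: [157.1, 88.6, 58.3]
force: [3.8, 1.3, -4.7]
grip_width: 0.011
```

It moved 14 mm (about 0.10 rad) at only about 4 N, so the bin is free and the slide stays alone. I'll carry on along the arc.

Request:
carry_out(moves=[[-0.5,0.08,-0.07,0],[-0.5,0.08,-0.08,0],[-0.5,0.08,-0.1,0],[-0.5,0.08,-0.12,0]])

```text
time_s: 4.2
tool_pos: [0.4974, 0.0989, 0.3311]
tool_rot: [149.7, 88.4, 50.9]
force: [2.5, 1.0, 0.5]
grip_width: 0.011
```

```bash
python3 - <<'E'
from h import *
b=cv2.resize(viewer.read_camera("side")[60:280,160:400,::-1],None,fx=2.5,fy=2.5)
cv2.imwrite("pics/a2.png",cv2.convertScaleAbs(b,alpha=1.4))
E
```

```text
(no output)
```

View pics/a2.png

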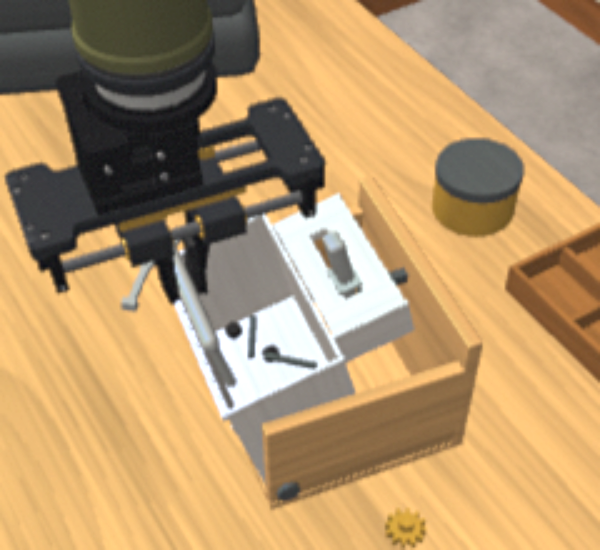

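The side view shows the bin tipped, the bar in the fingers at about (190,290), and the tab clear of the gripper body. I'll continue to about 0.44 rad, going a little lower to seat the bar deeper.

Request:
carry_out(moves=[[-0.5,0.08,-0.2,0],[-0.5,0.08,-0.25,0],[-0.5,0.08,-0.25,0],[-0.5,0.08,-0.3,0],[-0.35,0.06,-0.25,0]], force=35)

```text
time_s: 4.75
tool_pos: [0.4732, 0.1026, 0.3227]
tool_rot: [144.8, 88.1, 46.0]
force: [0.5, 0.1, 6.9]
grip_width: 0.0108
```

```bash
python3 - <<'E'
from h import *
b=cv2.resize(viewer.read_camera("side")[60:280,160:400,::-1],None,fx=2.5,fy=2.5)
cv2.imwrite("pics/a3.png",cv2.convertScaleAbs(b,alpha=1.4))
for i in range(6): viewer.read_camera("top")
o=sensors.get_obs();print({k:np.round(o[k],4) for k in("time_s","tool_pos","tool_rot","force","grip_width")})
E
```

```text
{'time_s': np.float64(5.1), 'tool_pos': array([0.4731, 0.1026, 0.3225]), 'tool_rot': array([146.0467,  88.1563,  47.2424]), 'force': array([1.762 , 0.5896, 8.425 ]), 'grip_width': np.float64(0.0109)}
```

View pics/a3.png

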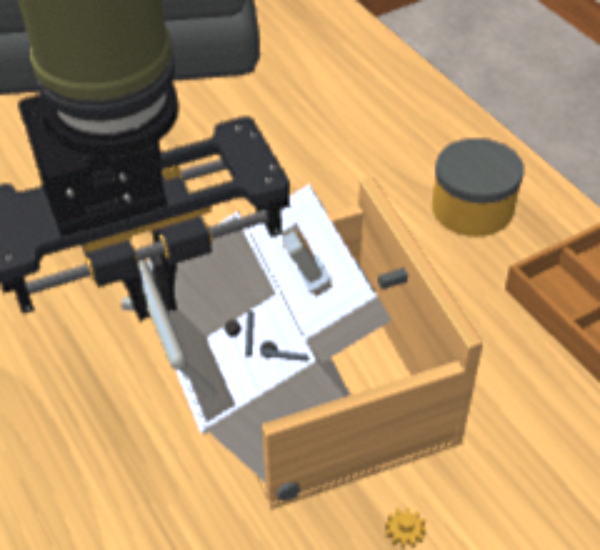

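The bin is well tipped, the bar is gripped near the fingertips, and the tab at (310,265) is clear. Allowing for tool tilt, I estimate about 0.42 rad. I'll go a little further for margin.

Request:
carry_out(moves=[[-0.3,0.05,-0.12,0],[-0.2,0.03,-0.08,0],[0,0,0,0]])

```text
time_s: 5.4
tool_pos: [0.4677, 0.1034, 0.3204]
tool_rot: [143.6, 88.1, 44.8]
force: [5.1, 1.5, 2.3]
grip_width: 0.0108
```

```bash
python3 - <<'E'
from h import *
o0=sensors.get_obs()
im=viewer.read_camera("side")[:,:,::-1]
for i in range(10): viewer.read_camera("top")
im2=viewer.read_camera("side")[:,:,::-1]
print("pic diff",np.abs(im.astype(int)-im2).mean())
o=sensors.get_obs()
for q in(o0,o):print({k:np.round(q[k],4) for k in("time_s","tool_pos","tool_rot","force","grip_width")})
# predicted bar's -y end for several tilts
yaw=-.16;ex=np.array([np.cos(yaw),np.sin(yaw),0]);ey=np.array([-np.sin(yaw),np.cos(yaw),0])
mid=np.array([.5314,.0852,0]);
for th in(0,.36,.40,.44,.48,.52):
    s=.140*np.sin(th)-.002*np.cos(th)+.002;z=.02+.14*np.cos(th)+.002*np.sin(th)
    print(th,np.round(proj("side",mid-s*ex-.05*ey+[0,0,z]),1))
cv2.imwrite("pics/a4.png",cv2.convertScaleAbs(cv2.resize(im2[130:250,170:320],None,fx=5,fy=5),alpha=1.4))
E
```

```text
pic diff 0.878125
{'time_s': np.float64(5.4), 'tool_pos': array([0.4677, 0.1034, 0.3204]), 'tool_rot': array([143.6377,  88.0593,  44.8311]), 'force': array([5.0667, 1.482 , 2.2868]), 'grip_width': np.float64(0.0108)}
{'time_s': np.float64(6.0), 'tool_pos': array([0.4681, 0.1034, 0.3206]), 'tool_rot': array([143.7443,  88.067 ,  44.9214]), 'force': array([3.7359, 2.0541, 2.224 ]), 'grip_width': np.float64(0.0105)}
0 [263.6 189.5]
0.36 [236.3 201.2]
0.4 [233.5 202.9]
0.44 [230.7 204.6]
0.48 [228.  206.4]
0.52 [225.3 208.3]
```

View pics/a4.png

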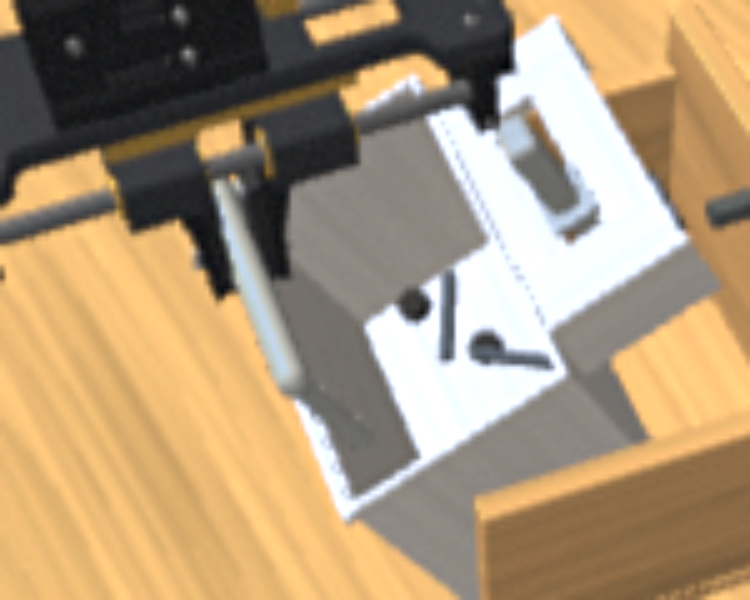

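The bar's near end is at about (227.6,206), which reads about 0.47 rad against the predicted positions. TCP travel gives about 0.45 to 0.46. The bin is still, gripped and clear of the tab, so I'll hand in.

```bash
python3 -c "
from cell import env,sensors
print(env.sign_off());o=sensors.get_obs();print(o['tool_pos'],o['force'],o['grip_width'])"
```

```text
the job is handed in; nothing more can be done
None
the job is handed in; nothing more can be done
```

The bin is tipped open to about 0.45–0.48 rad, past the two-thirds mark of 0.413 rad, and the gripper is still holding it there by the rail.

- **Tug test:** I pinched the rail from above and tugged gently towards the front. The bin gave 14 mm (about 0.10 rad) at only about 4 N, so it was free and I left the slide alone.
- **Tilt:** Arm travel gave about 0.45–0.46 rad and the picture about 0.48 rad, so the two disagree slightly.
- **Hold:** The fingers stayed closed on the bar at about 11 mm for 0.6 s. The arm shifted less than 1 mm in that time, with a few newtons on the tool.
- **Clearance:** The slide's tab was clear of the gripper in the last picture. The force never went above about 9 N in the readings I took.
- **Small parts:** The arm never went near the type bar, key cap or pinion. I did not measure their positions again at the end.
- **Unplanned drift:** While closing on the bar, the tool crept a few millimetres and tilted about 2°. I allowed for this, and it did not affect the grip.

The hand-in gave no verdict.

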